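# Change over the instrument trays

## Task

The tray of pins has been left out: push it fully home with your fingertips. Then hook a fingertip behind the front lip of the tray that carries the three small bottles and draw it out all the way to its stop, with the bottles still standing on it. Lift nothing, and leave the tray with the bowl closed and everything else where it is.

Things in the scene. Friction and masses are not known exactly. Their poses are not given: they have to be found in the camera images.
- pin_tray (a joint): the tray with twelve upright pins, which has been left part way out; in m, drawn 0 = fully home (lip level with the fronts of the unit's cheeks), 0.10 = fully out at its stop towards the lip side. It slides with about 2 N of friction, no spring, and stays where left.
- bottle_tray (a joint): the tray with three small bottles, at or near home; in m, drawn 0 = fully home (lip level with the fronts of the unit's cheeks), 0.10 = fully out at its stop towards the lip side. It slides with about 2 N of friction, no spring, and stays where left.
- bowl_tray (a joint): the tray with a steel bowl, home; to be left alone; in m, drawn 0 = fully home (lip level with the fronts of the unit's cheeks), 0.10 = fully out at its stop towards the lip side. It slides with about 2 N of friction, no spring, and stays where left.
- pin_lip (a point): upright front lip of the tray of pins, moving with it: steel plate 120 wide, 5 thick, 38 mm high, bead on top. Origin: middle of its top edge, 50 mm above the table; y along the lip, z up, +x into the tray (drawn out along -x, towards the robot within 0.2 rad). Tray floor behind it: 30 mm below its top, 113 mm wide, side walls 14 mm; pins 26 mm tall begin 100 mm behind the lip
- bottle_lip (a point): upright front lip of the tray of bottles, moving with it: steel plate 120 wide, 5 thick, 38 mm high, bead on top. Origin: middle of its top edge, 50 mm above the table; y along the lip, z up, +x into the tray (drawn out along -x, towards the robot within 0.2 rad). Tray floor behind it: 30 mm below its top, 113 mm wide, side walls 14 mm; the first 85 mm or more behind the lip are free
- bowl_lip (a point): upright front lip of the tray of the bowl, moving with it: steel plate 120 wide, 5 thick, 38 mm high, bead on top. Origin: middle of its top edge, 50 mm above the table; y along the lip, z up, +x into the tray (drawn out along -x, towards the robot within 0.2 rad). Tray floor behind it: 30 mm below its top, 113 mm wide, side walls 14 mm
- bowl: shallow steel bowl, 84 mm across, 32 mm high, loose on the third tray; origin under its centre; a bystander
- cup: small white plastic cup, 44 mm across, 42 mm high, on the table in front of the tray units; origin under its centre; a bystander
- torch: pen torch with a square steel barrel, 125 mm long, up to 18 mm thick, lying on the table in front of the units along its x axis; origin under its middle; a bystander
- jar: glass jar with steel lid, 70 mm across, 90 mm high, on the table left of the units; origin under its centre; a bystander
- carton: cardboard box 140 x 100 x 45 mm on the table right of the units; origin under its centre; a bystander
- pin_unit: fixed tray unit holding the tray of pins: base plate 210 mm long (x), 148 mm wide (y), 10 mm thick, with a white cheek 12 mm thick and 40 mm high along each side (124 mm apart) and a 46 mm high back; origin under the plate's centre. The tray slides out over its front end along its -x
- bottle_unit: fixed tray unit holding the tray of bottles: base plate 210 mm long (x), 148 mm wide (y), 10 mm thick, with a white cheek 12 mm thick and 40 mm high along each side (124 mm apart) and a 46 mm high back; origin under the plate's centre. The tray slides out over its front end along its -x
- bowl_unit: fixed tray unit holding the tray of the bowl: base plate 210 mm long (x), 148 mm wide (y), 10 mm thick, with a white cheek 12 mm thick and 40 mm high along each side (124 mm apart) and a 46 mm high back; origin under the plate's centre. The tray slides out over its front end along its -x
- bottle0: small brown glass bottle with black cap, 34 mm across, 62 mm high, standing loose on its tray (its underside 20 mm above the table); origin under its centre, z along its axis
- bottle1: small brown glass bottle with black cap, 34 mm across, 62 mm high, standing loose on its tray (its underside 20 mm above the table); origin under its centre, z along its axis
- bottle2: small brown glass bottle with black cap, 34 mm across, 62 mm high, standing loose on its tray (its underside 20 mm above the table); origin under its centre, z along its axis

How it is judged (in metres and radians):
On the way, in this order (a step that is already met when the one before it is completed fails the run):
1. the tray of pins is fully home (value of joint pin_tray below 0.005 m), for 0.2 s.
2. the bottle tray is being drawn by its lip (contact force between the fingers and bottle_tray above 0.3 N and x of the grasp point in the frame of bottle_lip between -0.01 and 0.06 m and value of joint bottle_tray above 0.03 m), for 0.04 s.
3. the bottle tray is out at its stop (value of joint bottle_tray above 0.093 m), for 0.2 s.
At the end, for the whole second after the job is handed in: Tray of pins within 6 mm of home; bottle tray drawn at least 92 of its 100 mm and at rest; all three bottles upright (within 0.15 rad), at rest on that tray; bowl tray within 15 mm of home; bowl, cup, torch, jar and carton within 30 mm of where they stood (value of joint pin_tray below 0.006 m and value of joint bottle_tray above 0.092 m and value of joint bowl_tray below 0.015 m and velocity of joint bottle_tray below 0.01 m/s and angle between each of bottle0, bottle1, bottle2's own z axis and vertical below 0.15 rad and linear speed of each of bottle0, bottle1, bottle2 below 0.02 m/s and x of bottle0 in the frame of bottle_lip between 0.01 and 0.195 m and z of bottle0 in the frame of bottle_lip between -0.036 and -0.022 m and x of bottle1 in the frame of bottle_lip between 0.01 and 0.195 m and z of bottle1 in the frame of bottle_lip between -0.036 and -0.022 m and x of bottle2 in the frame of bottle_lip between 0.01 and 0.195 m and z of bottle2 in the frame of bottle_lip between -0.036 and -0.022 m and distance of each of bowl, cup, torch, jar, carton from where it was at the start of the episode below 0.03 m); the robot touches nothing.
It fails at once if the tray with the bowl is drawn out (value of joint bowl_tray above 0.02 m).
It fails at once if a bottle is tipped over (angle between any of bottle0, bottle1, bottle2's own z axis and vertical above 0.5 rad).
It fails at once if a bottle is lifted (height (world z) of any of bottle0, bottle1, bottle2 above 0.038 m).
It fails at once if a bystander is moved by more than 30 mm (distance of any of bowl, cup, torch, jar, carton from where it was at the start of the episode above 0.03 m).
It also fails if it takes over 48 s, if anything falls off the work surface, if the arm or the gripper's body presses on something with over 40 N, if the wrist force passes 120 N, or if a joint passes its speed limit or range.

## Robot

A 6-joint arm with a two-finger parallel gripper is mounted at the origin on the work surface. World frame = base frame: x ahead of the robot, y to its left, z up, the work surface at z = 0. Lengths are in mm, angles in rad, forces in N, time in s.
With the tool pointing down it reaches from about 300 to 850 mm from the base axis. Payload 4.2 kg.
Tool frame: the origin (TCP) lies between the finger pads; the fingertips stand 19 mm ahead of it and the grasp point (between the pads) is the TCP; z points along the fingers, x is the direction in which the jaws open and shut, and the axes are right-handed (so a half turn about z gives the same grasp; the last joint's range is limited). The gripper opens to 91 mm and grips with 3 to 60 N. Pads are 32 mm wide; open, the fingers measure 118 mm over their backs; the gripper's body (76 mm by 178 mm) begins 60 mm behind the grasp point.
Start: joints at [-0.02, 0.32, 1.565, -0, 1.257, -0.02], TCP at [575.014, 0, 232.976] pointing down, gripper open.
Joint ranges: [-3.11, 3.11], [-0.84, 2.01], [0.21, 2.61], [-1.34, 4.49], [0.05, 2.63], [-2.56, 2.56]. Speed limits (rad/s): [2.57, 2.57, 3.14, 3.14, 3.14, 3.14].

## Interface

Orientations are given as a unit quaternion [w, x, y, z].
In Python, from rig import bot gives the robot as it stands.
- The arm moves only by the tool servo_tool, never from a script. Its argument "motion" is a list of rows, each an object of numbers: "jaw": the closure, from -1 (fully open) to 1 (shut); "dx", "dy", "dz": the shift along the tool's x, y, z in m; "wx", "wy", "wz": the turn, a rotation vector about the tool's x, y, z in rad. A call has exactly 8 rows; each row is the pose to reach, as a shift and turn from the pose commanded when the call began, along the tool's axes at that moment; what a row does not reach only later rows make up. A row lasts 1/12 s, in which the tool goes at most 41.7 mm and 7.16 degrees, less where a joint would pass 70% of its speed; a pose out of reach is approached as far as the arm can. A call with a gripper value outside its range is refused whole. The fingers move at their own pace and stop on an object; the grip force is fixed at half the most. Time passes only in rows, so rows that repeat a pose let the fingers close, or fill a call up. It gives the time, the measured TCP pose, the force and the opening at its end, in the units of the state.
- bot.read_state(): the state, without advancing time (a new reading comes with each control period).
- bot.read_camera(name): name is "scene" or "side" or "wrist"; returns a dict with "image" (420x560x3 uint8, blue, green, red), "fx", "fy", "cx", "cy" (pixels), "extrinsics" (4x4, takes a point from camera to world coordinates). Camera axes: x right, y down, z forward; pixel columns grow to the right and rows downward; lengths in mm; the calibration is good to about 2 mm. A picture is of the moment at which its call begins. There is no depth.
- bot.hand_in(): hands the job in, once; it reports no verdict.
The state is a dict: "time_s": time; "q": joint angles; "qd": joint speeds; "tau": joint torques, N m; "eef_pos": TCP position; "eef_rot": TCP orientation; "contact_force": force on the tool from outside, world axes, zero at the start; "torque": the same for the moment, N m; "grip_width": finger opening in mm.
Only numpy, scipy, OpenCV 4.12 (cv2) and the standard library are available. Lean on these libraries where they do the work, as an engineer would, in place of code of your own. Each camera call takes 0.05 s, during which the arm holds its last target.

## Working session

There is one attempt and no reset: what is moved stays moved. The work goes in short steps, Python scripts to look and compute and a tool call to move; the robot and the scene stay as the last step left them, time stands still between calls to the robot, and variables do not carry over. Pictures are saved under pics/ and viewed, and the job is handed in when it is done.

Besides the shell and the picture viewer there is one more tool, called after ">>>" as name([rows], argument=value, ...), one row to a line, values as JSON. servo_tool: Moves the arm, as the interface text tells. Its arguments: {"type":"object","properties":{"motion":{"type":"array"}},"required":["motion"]}

```bash
mkdir -p pics; python3 - <<'E'
from rig import bot
import cv2,json
import numpy as np
s=bot.read_state();print(s)
for n in ["scene","side","wrist"]:
    c=bot.read_camera(n);cv2.imwrite(f"pics/{n}0.png",c["image"])
    print(n,c["fx"],c["fy"],c["cx"],c["cy"],np.round(c["extrinsics"],4).tolist())
    np.savez(f"cam_{n}.npz",**c)
E
```

```text
{'time_s': 0.0, 'q': array([-2.00014251e-02,  3.20260124e-01,  1.56565635e+00,  6.38860799e-07,
        1.25736519e+00, -2.00181722e-02]), 'qd': array([-3.75949615e-05,  1.76706173e-03, -4.83290340e-05, -6.32026926e-05,
       -1.61269218e-04,  3.71289258e-04]), 'tau': array([-5.01459035e-04, -4.12465632e+01, -2.31973493e+01,  7.28826877e-02,
        4.58198413e-02, -1.41870069e-04]), 'eef_pos': array([5.74543181e+02, 9.27813696e-03, 2.32147292e+02]), 'eef_rot': array([-1.72010480e-05,  9.99999643e-01,  8.27484281e-06, -8.44333686e-04]), 'contact_force': array([-0.67500089,  0.47208961,  0.41207148]), 'torque': array([ 0.0129123 , -0.02593846, -0.00420374]), 'grip_width': 91.33688157475731}
scene 543.6194292066398 543.6194292066398 278.0380201311956 209.35837664477674 [[0.0152, 0.6968, -0.7171, 1671.5411], [0.9999, -0.0097, 0.0117, -30.0567], [0.0011, -0.7172, -0.6969, 1189.2338], [0.0, 0.0, 0.0, 1.0]]
side 443.15318632891075 443.15318632891075 274.8401460380881 211.69776353016152 [[-0.8126, -0.4355, 0.3873, 154.7454], [-0.5827, 0.5952, -0.5533, 560.6538], [0.0105, -0.6753, -0.7375, 819.3065], [0.0, 0.0, 0.0, 1.0]]
wrist 328.9472341836184 328.9472341836184 274.01055032711224 211.55691769364807 [[1.0, 0.0004, -0.0008, 576.1555], [0.0001, -0.9572, -0.2894, 83.3942], [-0.0009, 0.2894, -0.9572, 384.1577], [0.0, 0.0, 0.0, 1.0]]
```

View pics/scene0.png

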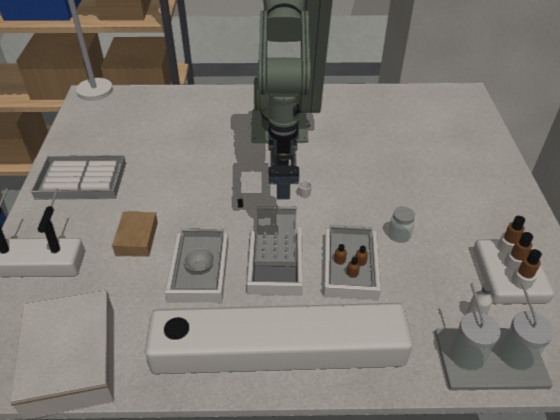

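View pics/side0.png

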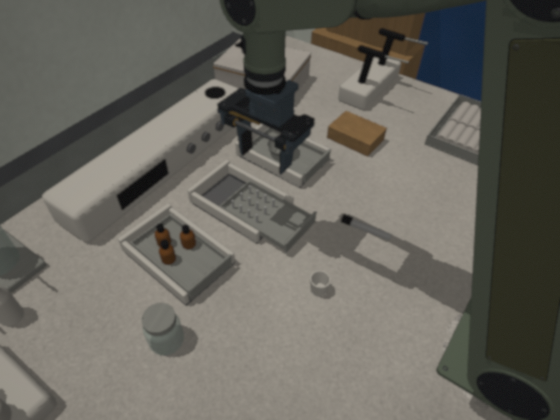

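View pics/wrist0.png

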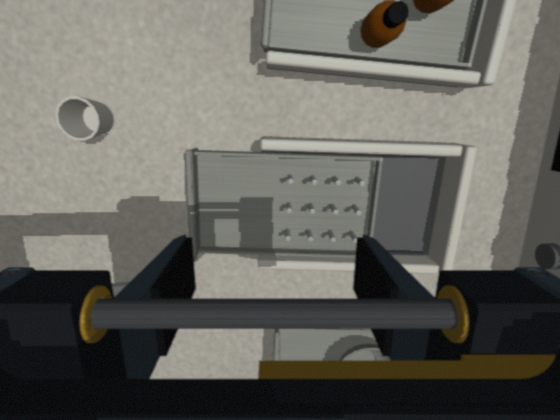

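The pictures show the pin tray half out (lip at about (190,152)-(193,255) in the wrist view), the bottle tray to its left, and the bowl tray to its right. The cup is at wrist (80,118) and the torch at scene (240,203). I'll enlarge these to measure.

```bash
cat > h.py <<'E'
import numpy as np,cv2
def load(n):
    return dict(np.load(f"cam_{n}.npz"))
def ray(c,u,v):
    d=np.array([(u-c["cx"])/c["fx"],(v-c["cy"])/c["fy"],1.0]);E=c["extrinsics"]
    return E[:3,3],E[:3,:3]@d
def onz(c,u,v,z):
    o,d=ray(c,u,v);return o+d*(z-o[2])/d[2]
def proj(c,p):
    E=c["extrinsics"];q=E[:3,:3].T@(np.array(p)-E[:3,3]);return c["fx"]*q[0]/q[2]+c["cx"],c["fy"]*q[1]/q[2]+c["cy"]
E
python3 - <<'E'
from h import *
im=load("wrist")["image"];cv2.imwrite("pics/w_crop.png",cv2.resize(im[0:270,170:490],None,fx=2.2,fy=2.2,interpolation=cv2.INTER_CUBIC))
im=load("scene")["image"];cv2.imwrite("pics/s_crop.png",cv2.resize(im[160:310,160:420],None,fx=3,fy=3,interpolation=cv2.INTER_CUBIC))
im=load("side")["image"];cv2.imwrite("pics/d_crop.png",cv2.resize(im[140:340,110:430],None,fx=2.5,fy=2.5,interpolation=cv2.INTER_CUBIC))
E
```

```text
(no output)
```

View pics/w_crop.png

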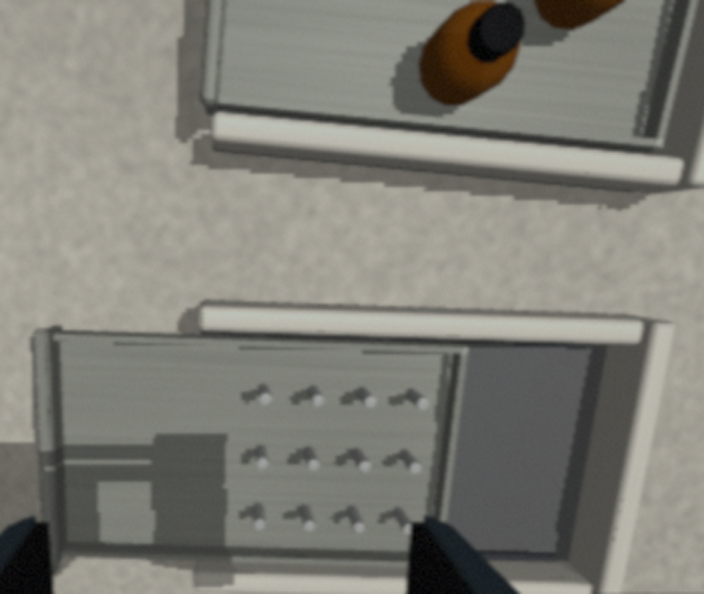

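View pics/s_crop.png

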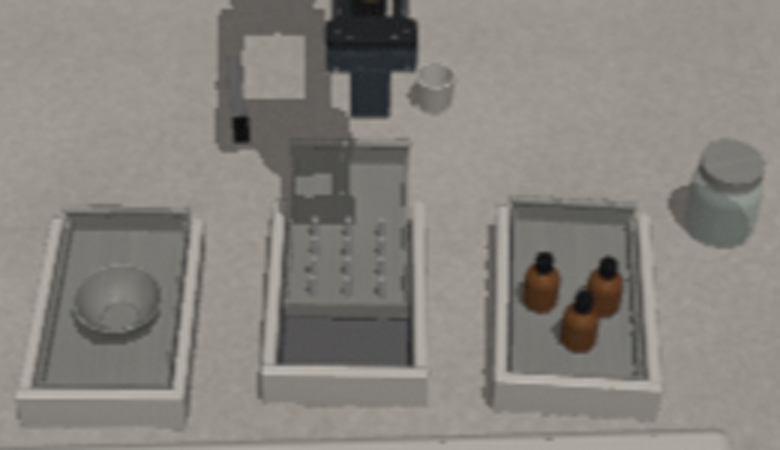

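View pics/d_crop.png

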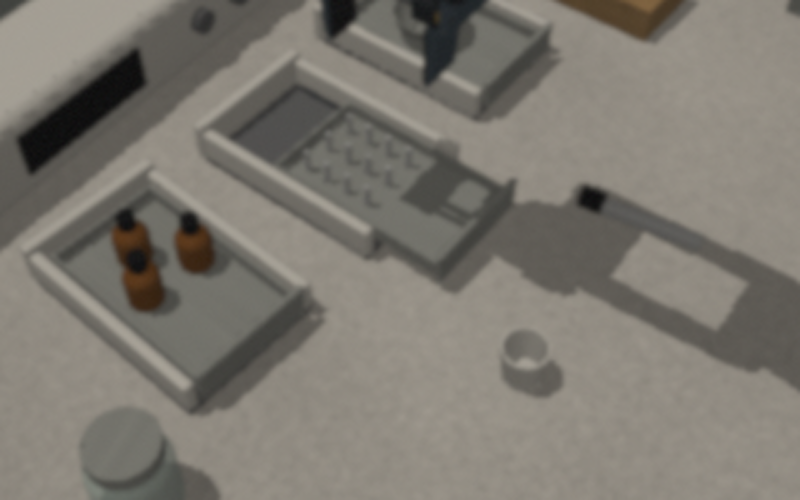

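```bash
python3 - <<'E'
from h import *
w=load("wrist");s=load("scene");d=load("side")
W=lambda x,y:(170+x/2.2,y/2.2)
S=lambda x,y:(160+x/3,160+y/3)
D=lambda x,y:(110+x/2.5,140+y/2.5)
def pr(n,c,p,z):print(n,np.round(onz(c,*p,z)[:2],0))
pr("pin lip L w",w,W(43,330),50);pr("pin lip R w",w,(193,255),50)
pr("pin lip s -y",s,S(292,142),50);pr("pin lip s +y",s,S(410,141),50)
pr("pin lip d +y",d,D(438,268),50);pr("pin lip d -y",d,D(515,182),50)
pr("bot lip -y w",w,W(212,98),50)
pr("bot lip s -y",s,S(511,200),50);pr("bot lip s +y",s,S(636,206),50)
pr("bot lip d +y",d,D(197,375),50);pr("bot lip d -y",d,D(305,287),50)
pr("bowl lip s",s,S(66,209),50);pr("bowl lip s",s,S(190,209),50)
# cheeks tops z=50 (10 plate + 40?) 
for z in (40,50):
  pr("pin cheek +y f w",w,W(203,318),z);pr("pin cheek +y r w",w,W(643,330),z)
  pr("bot cheek -y f w",w,W(217,128),z);pr("bot cheek -y r w",w,W(682,170),z)
pr("cup w",w,(80,118),42);pr("cup s",s,S(436,75),42);pr("cup d",d,D(526,350),42)
pr("torch tip d",d,D(590,198),9);pr("torch tip s",s,S(240,130),9);pr("torch mid d",d,D(705,242),9)
for n,p in zip("abc",[(544,258),(608,264),(584,300)]): pr("bottle cap s "+n,s,S(*p),82)
for n,p in zip("abc",[(125,215),(188,220),(137,258)]): pr("bottle cap d "+n,d,D(*p),82)
pr("jar s",s,S(733,162),90);pr("jar d",d,D(124,443),90)
E
```

```text
pin lip L w [491.  47.]
pin lip R w [486. -68.]
pin lip s -y [490. -73.]
pin lip s +y [490.  45.]
pin lip d +y [479.  56.]
pin lip d -y [479. -71.]
bot lip -y w [569. 143.]
bot lip s -y [574. 140.]
bot lip s +y [584. 260.]
bot lip d +y [574. 261.]
bot lip d -y [560. 141.]
bowl lip s [ 580. -290.]
bowl lip s [ 581. -171.]
pin cheek +y f w [564.  51.]
pin cheek +y r w [770.  46.]
bot cheek -y f w [571. 133.]
bot cheek -y r w [776. 116.]
pin cheek +y f w [564.  52.]
pin cheek +y r w [765.  47.]
bot cheek -y f w [571. 131.]
bot cheek -y r w [770. 115.]
cup w [382.  78.]
cup s [381.  77.]
cup d [374.  78.]
torch tip d [ 425. -130.]
torch tip s [ 428. -130.]
torch mid d [ 310. -146.]
bottle cap s a [678. 159.]
bottle cap s b [686. 217.]
bottle cap s c [729. 190.]
bottle cap d a [720. 190.]
bottle cap d b [671. 162.]
bottle cap d c [677. 218.]
jar s [565. 351.]
jar d [555. 350.]
```

Measured positions agree across views:

| Item | Position (mm) | Other |
|---|---|---|
| Pin lip, middle | (489, -12) | Cheek fronts at x = 564, so about 75 to push; yaw -0.02 |
| Bottle lip, middle | (577, 200) | Yaw -0.08 |
| Cup | (381, 78) | Clear of the path |
| Torch | y about -135 | Clear of the path |

The lip width came out at 118-120 mm, as specified. I'll shut the jaws, move to in front of the pin lip and then go down.

>>> servo_tool([
  {"jaw": 1, "dx": -0.03, "dy": 0.003, "dz": 0, "wx": 0, "wy": 0, "wz": 0.006},
  {"jaw": 1, "dx": -0.06, "dy": 0.006, "dz": 0, "wx": 0, "wy": 0, "wz": 0.012},
  {"jaw": 1, "dx": -0.09, "dy": 0.009, "dz": 0, "wx": 0, "wy": 0, "wz": 0.018},
  {"jaw": 1, "dx": -0.12, "dy": 0.012, "dz": 0, "wx": 0, "wy": 0, "wz": 0.024},
  {"jaw": 1, "dx": -0.125, "dy": 0.012, "dz": 0.03, "wx": 0, "wy": 0, "wz": 0.024},
  {"jaw": 1, "dx": -0.125, "dy": 0.012, "dz": 0.06, "wx": 0, "wy": 0, "wz": 0.024},
  {"jaw": 1, "dx": -0.125, "dy": 0.012, "dz": 0.09, "wx": 0, "wy": 0, "wz": 0.024},
  {"jaw": 1, "dx": -0.125, "dy": 0.012, "dz": 0.1, "wx": 0, "wy": 0, "wz": 0.024},
])

```text
time_s: 0.82
eef_pos: [447.0, -11.9, 129.6]
eef_rot: [-0.0, 1.0, -0.012, -0.003]
contact_force: [-1.3, 0.3, -0.6]
grip_width: 40.9
```

>>> servo_tool([
  {"jaw": 1, "dx": 0, "dy": 0, "dz": 0.01},
  {"jaw": 1, "dx": 0, "dy": 0, "dz": 0.02},
  {"jaw": 1, "dx": 0, "dy": 0, "dz": 0.035},
  {"jaw": 1, "dx": 0, "dy": 0, "dz": 0.05},
  {"jaw": 1, "dx": 0, "dy": 0, "dz": 0.065},
  {"jaw": 1, "dx": 0, "dy": 0, "dz": 0.08},
  {"jaw": 1, "dx": 0, "dy": 0, "dz": 0.083},
  {"jaw": 1, "dx": 0, "dy": 0, "dz": 0.083},
])

```text
invalid input at $.motion[0]: expected keys jaw, dx, dy, dz, wx, wy, wz
```

>>> servo_tool([
  {"jaw": 1, "dx": 0, "dy": 0, "dz": 0.01, "wx": 0, "wy": 0, "wz": 0},
  {"jaw": 1, "dx": 0, "dy": 0, "dz": 0.02, "wx": 0, "wy": 0, "wz": 0},
  {"jaw": 1, "dx": 0, "dy": 0, "dz": 0.035, "wx": 0, "wy": 0, "wz": 0},
  {"jaw": 1, "dx": 0, "dy": 0, "dz": 0.05, "wx": 0, "wy": 0, "wz": 0},
  {"jaw": 1, "dx": 0, "dy": 0, "dz": 0.065, "wx": 0, "wy": 0, "wz": 0},
  {"jaw": 1, "dx": 0, "dy": 0, "dz": 0.08, "wx": 0, "wy": 0, "wz": 0},
  {"jaw": 1, "dx": 0, "dy": 0, "dz": 0.083, "wx": 0, "wy": 0, "wz": 0},
  {"jaw": 1, "dx": 0, "dy": 0, "dz": 0.083, "wx": 0, "wy": 0, "wz": 0},
])

```text
time_s: 1.48
eef_pos: [449.2, -12.0, 49.1]
eef_rot: [-0.0, 1.0, -0.012, -0.001]
contact_force: [-0.1, 0.9, 0.4]
grip_width: 0.4
```

>>> servo_tool([
  {"jaw": 1, "dx": 0.01, "dy": 0, "dz": 0, "wx": 0, "wy": 0, "wz": 0},
  {"jaw": 1, "dx": 0.02, "dy": 0, "dz": 0, "wx": 0, "wy": 0, "wz": 0},
  {"jaw": 1, "dx": 0.03, "dy": 0, "dz": 0, "wx": 0, "wy": 0, "wz": 0},
  {"jaw": 1, "dx": 0.04, "dy": 0, "dz": 0, "wx": 0, "wy": 0, "wz": 0},
  {"jaw": 1, "dx": 0.05, "dy": 0, "dz": 0, "wx": 0, "wy": 0, "wz": 0},
  {"jaw": 1, "dx": 0.06, "dy": 0, "dz": 0, "wx": 0, "wy": 0, "wz": 0},
  {"jaw": 1, "dx": 0.07, "dy": 0, "dz": 0, "wx": 0, "wy": 0, "wz": 0},
  {"jaw": 1, "dx": 0.08, "dy": 0, "dz": 0, "wx": 0, "wy": 0, "wz": 0},
])

```text
time_s: 2.15
eef_pos: [531.0, -14.0, 50.0]
eef_rot: [0.0, 1.0, -0.012, -0.0]
contact_force: [-2.0, -1.1, 2.1]
grip_width: 0.2
```

```bash
python3 - <<'E'
from rig import bot
import cv2
print(bot.read_state()["eef_pos"],bot.read_state()["contact_force"])
c=bot.read_camera("wrist");cv2.imwrite("pics/w1.png",c["image"])
E
```

```text
[531.0027308  -13.99023992  49.96399286] [-1.98372352 -1.10653019  2.1295452 ]
```

View pics/w1.png

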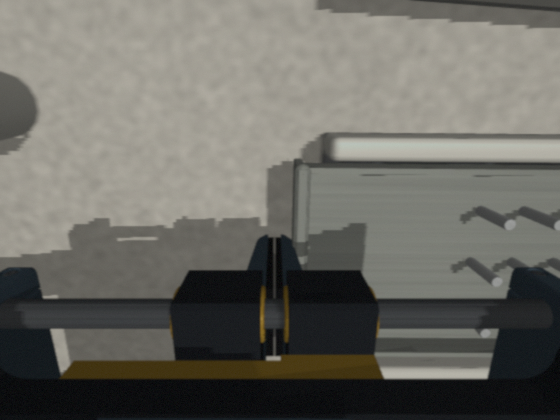

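The wrist view shows the fingers on the lip (column 300), with the cheek front at column 325. About 19 mm is left, so I'll continue slowly.

>>> servo_tool([
  {"jaw": 1, "dx": 0.004, "dy": 0, "dz": 0, "wx": 0, "wy": 0, "wz": 0},
  {"jaw": 1, "dx": 0.008, "dy": 0, "dz": 0, "wx": 0, "wy": 0, "wz": 0},
  {"jaw": 1, "dx": 0.011, "dy": 0, "dz": 0, "wx": 0, "wy": 0, "wz": 0},
  {"jaw": 1, "dx": 0.013, "dy": 0, "dz": 0, "wx": 0, "wy": 0, "wz": 0},
  {"jaw": 1, "dx": 0.015, "dy": 0, "dz": 0, "wx": 0, "wy": 0, "wz": 0},
  {"jaw": 1, "dx": 0.017, "dy": 0, "dz": 0, "wx": 0, "wy": 0, "wz": 0},
  {"jaw": 1, "dx": 0.018, "dy": 0, "dz": 0, "wx": 0, "wy": 0, "wz": 0},
  {"jaw": 1, "dx": 0.019, "dy": 0, "dz": 0, "wx": 0, "wy": 0, "wz": 0},
])

```text
time_s: 2.87
eef_pos: [544.6, -14.2, 49.8]
eef_rot: [-0.0, 1.0, -0.012, -0.005]
contact_force: [-12.8, -1.0, 10.3]
grip_width: 0.6
```

```bash
python3 - <<'E'
from rig import bot
import cv2
print(bot.read_state()["eef_pos"],bot.read_state()["contact_force"])
c=bot.read_camera("wrist");cv2.imwrite("pics/w2.png",c["image"])
E
```

```text
[544.64069362 -14.23589867  49.78429296] [-12.7838562   -1.02349766  10.29898783]
```

View pics/w2.png

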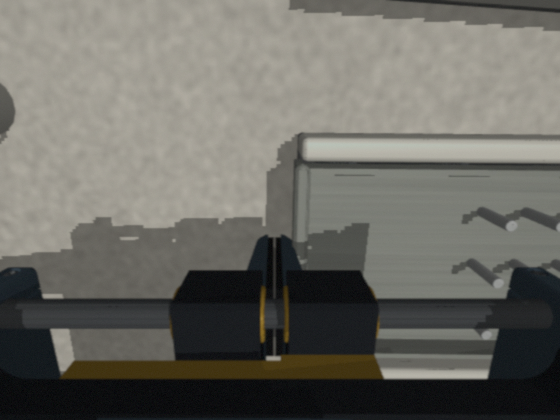

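The lip (column 300) is now level with the cheek front (column 300) and the force has risen to 13 N. I'll press another 3 mm to confirm the stop, hold, then back off.

>>> servo_tool([
  {"jaw": 1, "dx": 0.001, "dy": 0, "dz": 0, "wx": 0, "wy": 0, "wz": 0},
  {"jaw": 1, "dx": 0.002, "dy": 0, "dz": 0, "wx": 0, "wy": 0, "wz": 0},
  {"jaw": 1, "dx": 0.003, "dy": 0, "dz": 0, "wx": 0, "wy": 0, "wz": 0},
  {"jaw": 1, "dx": 0.003, "dy": 0, "dz": 0, "wx": 0, "wy": 0, "wz": 0},
  {"jaw": 1, "dx": 0.003, "dy": 0, "dz": 0, "wx": 0, "wy": 0, "wz": 0},
  {"jaw": 1, "dx": 0.003, "dy": 0, "dz": 0, "wx": 0, "wy": 0, "wz": 0},
  {"jaw": 1, "dx": 0.003, "dy": 0, "dz": 0, "wx": 0, "wy": 0, "wz": 0},
  {"jaw": 1, "dx": 0.003, "dy": 0, "dz": 0, "wx": 0, "wy": 0, "wz": 0},
])

```text
time_s: 3.58
eef_pos: [544.7, -14.3, 49.8]
eef_rot: [-0.0, 1.0, -0.012, -0.008]
contact_force: [-17.8, -0.4, 14.8]
grip_width: 0.3
```

At the stop: the force rose to 18 N with no further motion. Backing off and going up.

>>> servo_tool([
  {"jaw": 1, "dx": -0.01, "dy": 0, "dz": 0, "wx": 0, "wy": 0, "wz": 0},
  {"jaw": 1, "dx": -0.025, "dy": 0, "dz": 0, "wx": 0, "wy": 0, "wz": 0},
  {"jaw": 1, "dx": -0.03, "dy": 0, "dz": -0.01, "wx": 0, "wy": 0, "wz": 0},
  {"jaw": 1, "dx": -0.03, "dy": 0, "dz": -0.03, "wx": 0, "wy": 0, "wz": 0},
  {"jaw": 1, "dx": -0.03, "dy": 0, "dz": -0.06, "wx": 0, "wy": 0, "wz": 0},
  {"jaw": 1, "dx": -0.03, "dy": 0, "dz": -0.09, "wx": 0, "wy": 0, "wz": 0},
  {"jaw": 1, "dx": -0.03, "dy": 0, "dz": -0.12, "wx": 0, "wy": 0, "wz": 0},
  {"jaw": 1, "dx": -0.03, "dy": 0, "dz": -0.13, "wx": 0, "wy": 0, "wz": 0},
])

```text
time_s: 4.25
eef_pos: [525.3, -13.8, 185.5]
eef_rot: [0.0, 1.0, -0.012, 0.006]
contact_force: [1.0, 0.8, 0.1]
grip_width: 0.6
```

```bash
python3 - <<'E'
from rig import bot
from h import *
print(bot.read_state()["eef_pos"],bot.read_state()["contact_force"])
for n in ["wrist","scene"]:
    c=bot.read_camera(n);cv2.imwrite(f"pics/{n}3.png",c["image"]);np.savez(f"cam_{n}3.npz",**c)
E
```

```text
[525.2983406  -13.82001098 185.47398835] [0.97739221 0.77882601 0.0574271 ]
```

View pics/wrist3.png

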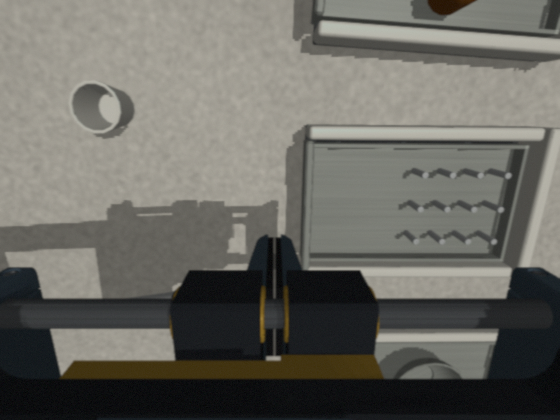

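View pics/scene3.png

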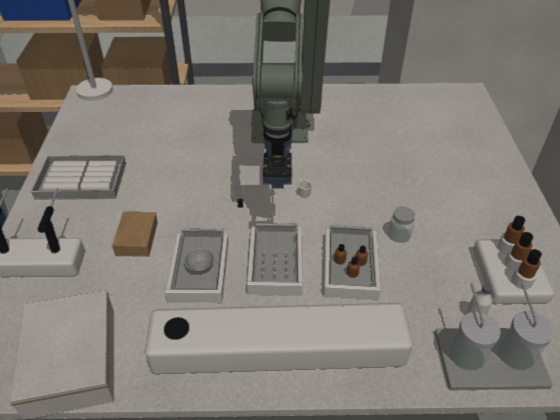

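The pin tray is home and nothing else has moved. Next is a traverse at height to above the free front of the bottle tray, around (612, 197).

>>> servo_tool([
  {"jaw": 1, "dx": 0.005, "dy": -0.015, "dz": 0, "wx": 0, "wy": 0, "wz": 0.005},
  {"jaw": 1, "dx": 0.018, "dy": -0.045, "dz": 0, "wx": 0, "wy": 0, "wz": 0.012},
  {"jaw": 1, "dx": 0.031, "dy": -0.08, "dz": 0, "wx": 0, "wy": 0, "wz": 0.02},
  {"jaw": 1, "dx": 0.045, "dy": -0.116, "dz": 0, "wx": 0, "wy": 0, "wz": 0.03},
  {"jaw": 1, "dx": 0.059, "dy": -0.152, "dz": 0, "wx": 0, "wy": 0, "wz": 0.04},
  {"jaw": 1, "dx": 0.072, "dy": -0.188, "dz": 0, "wx": 0, "wy": 0, "wz": 0.05},
  {"jaw": 1, "dx": 0.082, "dy": -0.213, "dz": 0, "wx": 0, "wy": 0, "wz": 0.056},
  {"jaw": 1, "dx": 0.082, "dy": -0.213, "dz": 0, "wx": 0, "wy": 0, "wz": 0.056},
])

```text
time_s: 5.02
eef_pos: [610.1, 202.1, 177.0]
eef_rot: [-0.001, 0.999, -0.038, -0.001]
contact_force: [0.1, 0.2, -1.2]
grip_width: 0.7
```

```bash
python3 - <<'E'
from rig import bot
from h import *
print(bot.read_state()["eef_pos"],bot.read_state()["eef_rot"])
for n in ["wrist","side"]:
    c=bot.read_camera(n);cv2.imwrite(f"pics/{n}4.png",c["image"]);np.savez(f"cam_{n}4.npz",**c)
E
```

```text
[610.09311676 202.12109672 177.00941244] [-8.11741080e-04  9.99275652e-01 -3.80407116e-02 -6.45710759e-04]
```

View pics/wrist4.png

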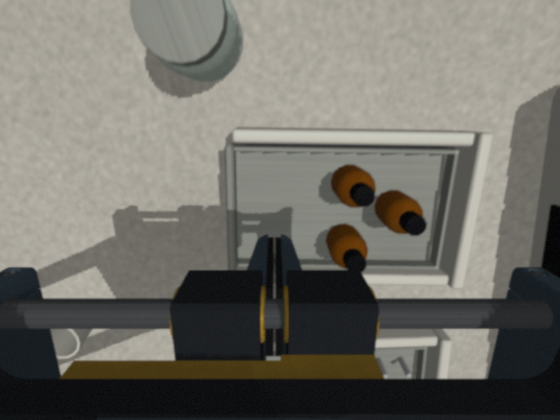

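View pics/side4.png

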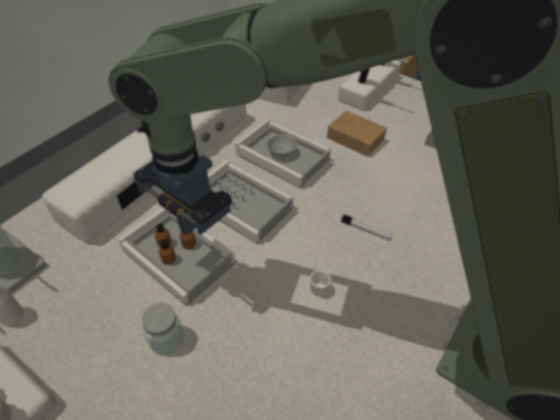

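```bash
python3 - <<'E'
from h import *
w=dict(np.load("cam_wrist4.npz"))
im=w["image"];cv2.imwrite("pics/w4c.png",cv2.resize(im[110:290,200:470],None,fx=2.9,fy=2.9,interpolation=cv2.INTER_CUBIC))
for p in [(229,140),(236,140),(229,262),(236,262)]: print(p,np.round(onz(w,*p,50)))
for p in [(363,195),(356,261),(413,224)]: print("cap",np.round(onz(w,*p,82)))
print("tips",[np.round(proj(w,(610,202,158)))])
E
```

```text
(229, 140) [579. 266.  50.]
(236, 140) [584. 266.  50.]
(229, 262) [566. 156.  50.]
(236, 262) [572. 155.  50.]
cap [682. 219.  82.]
cap [676. 164.  82.]
cap [721. 192.  82.]
tips [array([272., 265.])]
```

View pics/w4c.png

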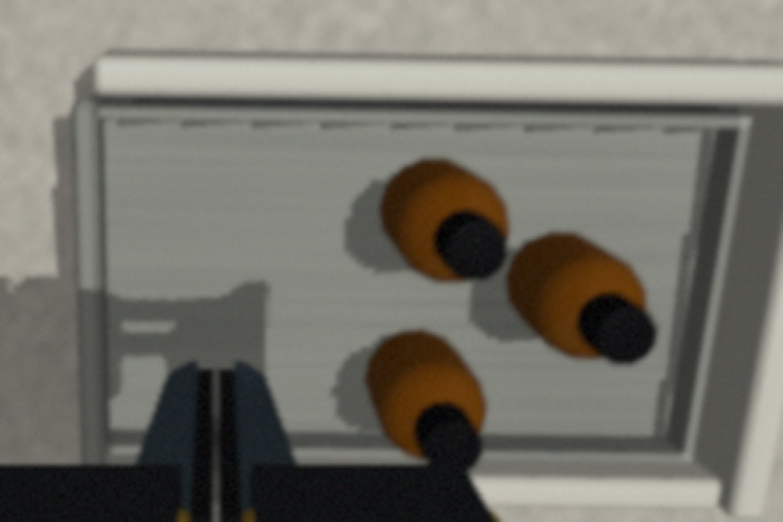

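The closer look agrees with the first measurement. At y = 200 the lip top spans x of about 571–578. The fingers at x = 610 ± 16 clear the lip by about 16 mm, and the nearest bottles' front sides are around x = 659. Descending.

>>> servo_tool([
  {"jaw": 1, "dx": 0, "dy": 0, "dz": 0.02, "wx": 0, "wy": 0, "wz": 0},
  {"jaw": 1, "dx": 0, "dy": 0, "dz": 0.045, "wx": 0, "wy": 0, "wz": 0},
  {"jaw": 1, "dx": 0, "dy": 0, "dz": 0.07, "wx": 0, "wy": 0, "wz": 0},
  {"jaw": 1, "dx": 0, "dy": 0, "dz": 0.09, "wx": 0, "wy": 0, "wz": 0},
  {"jaw": 1, "dx": 0, "dy": 0, "dz": 0.105, "wx": 0, "wy": 0, "wz": 0},
  {"jaw": 1, "dx": 0, "dy": 0, "dz": 0.115, "wx": 0, "wy": 0, "wz": 0},
  {"jaw": 1, "dx": 0, "dy": 0, "dz": 0.12, "wx": 0, "wy": 0, "wz": 0},
  {"jaw": 1, "dx": 0, "dy": 0, "dz": 0.12, "wx": 0, "wy": 0, "wz": 0},
])

```text
time_s: 5.78
eef_pos: [608.3, 196.2, 58.7]
eef_rot: [0.0, 0.999, -0.04, -0.001]
contact_force: [0.3, 0.0, 0.3]
grip_width: 0.2
```

```bash
python3 - <<'E'
from rig import bot
from h import *
print(bot.read_state()["eef_pos"],bot.read_state()["eef_rot"])
for n in ["wrist","side"]:
    c=bot.read_camera(n);cv2.imwrite(f"pics/{n}5.png",c["image"])
    if n=="side": cv2.imwrite("pics/d5c.png",cv2.resize(c["image"][180:320,90:290],None,fx=4,fy=4,interpolation=cv2.INTER_CUBIC))
print(bot.read_state()["eef_pos"],bot.read_state()["contact_force"])
E
```

```text
[608.26122245 196.17845916  58.74310404] [ 4.96122987e-04  9.99180953e-01 -4.04450333e-02 -1.17350978e-03]
[609.50856318 196.95736835  60.6313311 ] [ 0.49980482  0.19266499 -0.05105189]
```

View pics/wrist5.png

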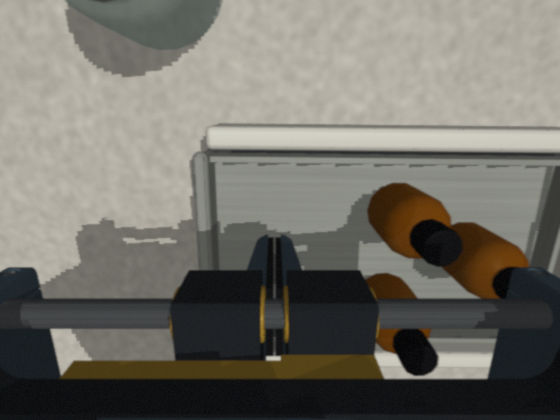

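View pics/d5c.png

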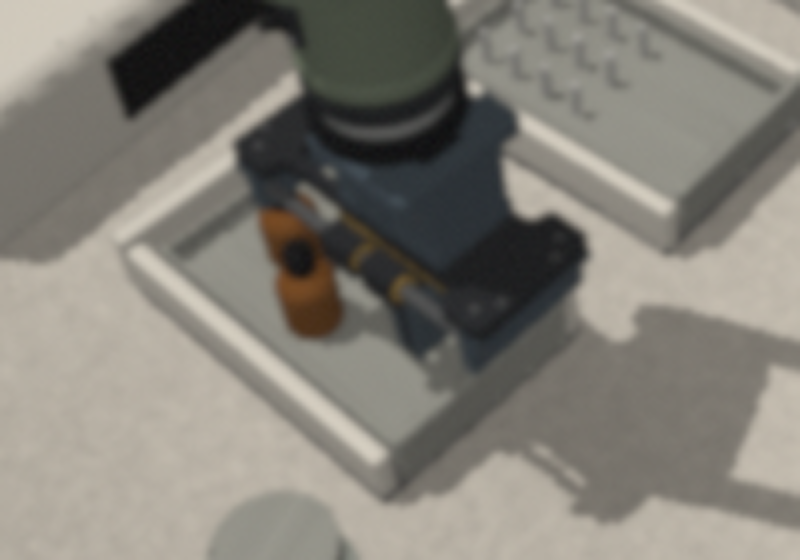

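The wrist view shows the lip at column 205 and the fingertips at column 275, well behind it, with the bottles clear. I'll lower 14 mm so the tips are about 28 mm above the table.

>>> servo_tool([
  {"jaw": 1, "dx": 0, "dy": 0, "dz": 0.005, "wx": 0, "wy": 0, "wz": 0},
  {"jaw": 1, "dx": 0, "dy": 0, "dz": 0.01, "wx": 0, "wy": 0, "wz": 0},
  {"jaw": 1, "dx": 0, "dy": 0, "dz": 0.014, "wx": 0, "wy": 0, "wz": 0},
  {"jaw": 1, "dx": -0.003, "dy": 0, "dz": 0.014, "wx": 0, "wy": 0, "wz": 0},
  {"jaw": 1, "dx": -0.006, "dy": 0, "dz": 0.014, "wx": 0, "wy": 0, "wz": 0},
  {"jaw": 1, "dx": -0.009, "dy": 0, "dz": 0.014, "wx": 0, "wy": 0, "wz": 0},
  {"jaw": 1, "dx": -0.011, "dy": 0, "dz": 0.014, "wx": 0, "wy": 0, "wz": 0},
  {"jaw": 1, "dx": -0.012, "dy": 0, "dz": 0.014, "wx": 0, "wy": 0, "wz": 0},
])

```text
time_s: 6.55
eef_pos: [596.7, 198.3, 46.2]
eef_rot: [-0.0, 0.999, -0.04, 0.0]
contact_force: [-0.8, 0.3, 0.1]
grip_width: 0.2
```

>>> servo_tool([
  {"jaw": 1, "dx": -0.002, "dy": 0, "dz": 0, "wx": 0, "wy": 0, "wz": 0},
  {"jaw": 1, "dx": -0.004, "dy": 0, "dz": 0, "wx": 0, "wy": 0, "wz": 0},
  {"jaw": 1, "dx": -0.007, "dy": 0, "dz": 0, "wx": 0, "wy": 0, "wz": 0},
  {"jaw": 1, "dx": -0.01, "dy": 0, "dz": 0, "wx": 0, "wy": 0, "wz": 0},
  {"jaw": 1, "dx": -0.013, "dy": 0, "dz": 0, "wx": 0, "wy": 0, "wz": 0},
  {"jaw": 1, "dx": -0.016, "dy": 0, "dz": 0, "wx": 0, "wy": 0, "wz": 0},
  {"jaw": 1, "dx": -0.019, "dy": 0, "dz": 0, "wx": 0, "wy": 0, "wz": 0},
  {"jaw": 1, "dx": -0.022, "dy": 0, "dz": 0, "wx": 0, "wy": 0, "wz": 0},
])

```text
time_s: 7.22
eef_pos: [575.5, 200.0, 46.1]
eef_rot: [-0.0, 0.999, -0.04, 0.001]
contact_force: [1.4, 0.3, -0.7]
grip_width: 0.2
```

```bash
python3 - <<'E'
from rig import bot
from h import *
c=bot.read_camera("wrist");cv2.imwrite(f"pics/w6.png",c["image"])
print(bot.read_state()["eef_pos"],bot.read_state()["contact_force"])
E
```

```text
[574.57310241 200.07798482  46.02525634] [ 0.64715805  0.74814286 -0.3956048 ]
```

View pics/w6.png

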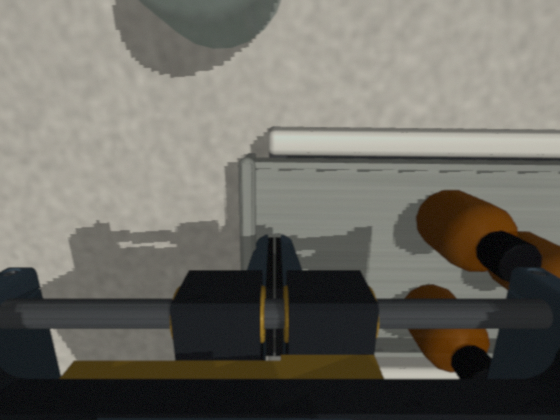

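The fingertips bear on the lip and the tray is coming (lip at column 245, cheek front at 270), with the bottles upright. I'll keep drawing at a steady pace.

>>> servo_tool([
  {"jaw": 1, "dx": -0.003, "dy": 0, "dz": 0, "wx": 0, "wy": 0, "wz": 0},
  {"jaw": 1, "dx": -0.006, "dy": 0, "dz": 0, "wx": 0, "wy": 0, "wz": 0},
  {"jaw": 1, "dx": -0.01, "dy": 0, "dz": 0, "wx": 0, "wy": 0, "wz": 0},
  {"jaw": 1, "dx": -0.014, "dy": 0, "dz": 0, "wx": 0, "wy": 0, "wz": 0},
  {"jaw": 1, "dx": -0.018, "dy": 0, "dz": 0, "wx": 0, "wy": 0, "wz": 0},
  {"jaw": 1, "dx": -0.022, "dy": 0, "dz": 0, "wx": 0, "wy": 0, "wz": 0},
  {"jaw": 1, "dx": -0.026, "dy": 0, "dz": 0, "wx": 0, "wy": 0, "wz": 0},
  {"jaw": 1, "dx": -0.03, "dy": 0, "dz": 0, "wx": 0, "wy": 0, "wz": 0},
])

```text
time_s: 7.93
eef_pos: [545.0, 202.6, 46.1]
eef_rot: [-0.0, 0.999, -0.04, 0.0]
contact_force: [2.6, 1.2, -0.2]
grip_width: 0.4
```

>>> servo_tool([
  {"jaw": 1, "dx": -0.004, "dy": 0, "dz": 0, "wx": 0, "wy": 0, "wz": 0},
  {"jaw": 1, "dx": -0.008, "dy": 0, "dz": 0, "wx": 0, "wy": 0, "wz": 0},
  {"jaw": 1, "dx": -0.012, "dy": 0, "dz": 0, "wx": 0, "wy": 0, "wz": 0},
  {"jaw": 1, "dx": -0.016, "dy": 0, "dz": 0, "wx": 0, "wy": 0, "wz": 0},
  {"jaw": 1, "dx": -0.02, "dy": 0, "dz": 0, "wx": 0, "wy": 0, "wz": 0},
  {"jaw": 1, "dx": -0.024, "dy": 0, "dz": 0, "wx": 0, "wy": 0, "wz": 0},
  {"jaw": 1, "dx": -0.027, "dy": 0, "dz": 0, "wx": 0, "wy": 0, "wz": 0},
  {"jaw": 1, "dx": -0.03, "dy": 0, "dz": 0, "wx": 0, "wy": 0, "wz": 0},
])

```text
time_s: 8.6
eef_pos: [515.1, 204.7, 46.0]
eef_rot: [0.0, 0.999, -0.04, 0.0]
contact_force: [2.7, 1.7, -0.2]
grip_width: 0.5
```

```bash
python3 - <<'E'
from rig import bot
from h import *
c=bot.read_camera("wrist");cv2.imwrite(f"pics/w7.png",c["image"])
print(bot.read_state()["eef_pos"],bot.read_state()["contact_force"])
E
```

```text
[514.24109547 204.61111825  45.90262425] [1.5791871  0.57027274 0.60137492]
```

View pics/w7.png

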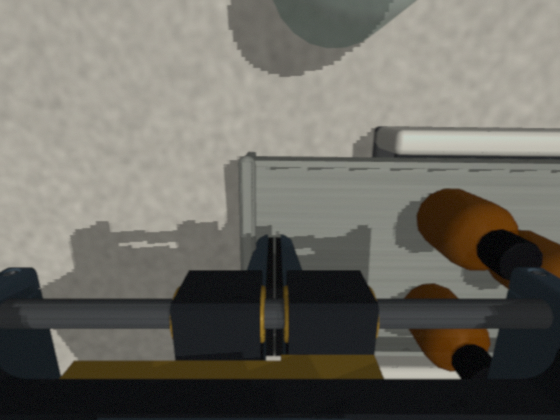

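About 74 mm drawn (lip at column 245, cheek at 378) and the bottles have not shifted relative to the tray. The remaining 26 mm or so will be slower towards the end.

>>> servo_tool([
  {"jaw": 1, "dx": -0.003, "dy": 0, "dz": 0, "wx": 0, "wy": 0, "wz": 0},
  {"jaw": 1, "dx": -0.006, "dy": 0, "dz": 0, "wx": 0, "wy": 0, "wz": 0},
  {"jaw": 1, "dx": -0.009, "dy": 0, "dz": 0, "wx": 0, "wy": 0, "wz": 0},
  {"jaw": 1, "dx": -0.012, "dy": 0, "dz": 0, "wx": 0, "wy": 0, "wz": 0},
  {"jaw": 1, "dx": -0.015, "dy": 0, "dz": 0, "wx": 0, "wy": 0, "wz": 0},
  {"jaw": 1, "dx": -0.018, "dy": 0, "dz": 0, "wx": 0, "wy": 0, "wz": 0},
  {"jaw": 1, "dx": -0.02, "dy": 0, "dz": 0, "wx": 0, "wy": 0, "wz": 0},
  {"jaw": 1, "dx": -0.021, "dy": 0, "dz": 0, "wx": 0, "wy": 0, "wz": 0},
])

```text
time_s: 9.32
eef_pos: [494.0, 206.5, 45.9]
eef_rot: [0.0, 0.999, -0.04, -0.0]
contact_force: [1.5, -0.6, -0.1]
grip_width: 0.3
```

>>> servo_tool([
  {"jaw": 1, "dx": -0.001, "dy": 0, "dz": 0, "wx": 0, "wy": 0, "wz": 0},
  {"jaw": 1, "dx": -0.002, "dy": 0, "dz": 0, "wx": 0, "wy": 0, "wz": 0},
  {"jaw": 1, "dx": -0.003, "dy": 0, "dz": 0, "wx": 0, "wy": 0, "wz": 0},
  {"jaw": 1, "dx": -0.004, "dy": 0, "dz": 0, "wx": 0, "wy": 0, "wz": 0},
  {"jaw": 1, "dx": -0.005, "dy": 0, "dz": 0, "wx": 0, "wy": 0, "wz": 0},
  {"jaw": 1, "dx": -0.006, "dy": 0, "dz": 0, "wx": 0, "wy": 0, "wz": 0},
  {"jaw": 1, "dx": -0.007, "dy": 0, "dz": 0, "wx": 0, "wy": 0, "wz": 0},
  {"jaw": 1, "dx": -0.008, "dy": 0, "dz": 0, "wx": 0, "wy": 0, "wz": 0},
])

```text
time_s: 9.98
eef_pos: [486.4, 207.1, 45.9]
eef_rot: [-0.0, 0.999, -0.04, 0.0]
contact_force: [2.5, 1.0, 0.1]
grip_width: 0.6
```

>>> servo_tool([
  {"jaw": 1, "dx": -0.001, "dy": 0, "dz": 0, "wx": 0, "wy": 0, "wz": 0},
  {"jaw": 1, "dx": -0.002, "dy": 0, "dz": 0, "wx": 0, "wy": 0, "wz": 0},
  {"jaw": 1, "dx": -0.003, "dy": 0, "dz": 0, "wx": 0, "wy": 0, "wz": 0},
  {"jaw": 1, "dx": -0.004, "dy": 0, "dz": 0, "wx": 0, "wy": 0, "wz": 0},
  {"jaw": 1, "dx": -0.005, "dy": 0, "dz": 0, "wx": 0, "wy": 0, "wz": 0},
  {"jaw": 1, "dx": -0.006, "dy": 0, "dz": 0, "wx": 0, "wy": 0, "wz": 0},
  {"jaw": 1, "dx": -0.006, "dy": 0, "dz": 0, "wx": 0, "wy": 0, "wz": 0},
  {"jaw": 1, "dx": -0.006, "dy": 0, "dz": 0, "wx": 0, "wy": 0, "wz": 0},
])

```text
time_s: 10.65
eef_pos: [485.6, 207.5, 46.5]
eef_rot: [-0.001, 0.999, -0.039, 0.005]
contact_force: [13.3, -4.3, -6.7]
grip_width: 0.1
```

```bash
python3 - <<'E'
from rig import bot
from h import *
c=bot.read_camera("wrist");cv2.imwrite(f"pics/w8.png",c["image"])
print(bot.read_state()["eef_pos"],bot.read_state()["contact_force"])
E
```

```text
[485.5979064  207.52324199  46.54749119] [13.93585145 -4.38456132 -8.15887338]
```

View pics/w8.png

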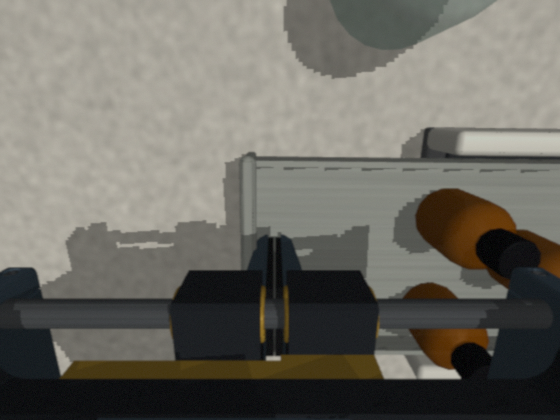

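At its stop: 14 N, stuck at x = 485.6, and the bottles are still standing. Next I'll move off the lip into the tray and go straight up.

>>> servo_tool([
  {"jaw": 1, "dx": 0.004, "dy": 0, "dz": 0, "wx": 0, "wy": 0, "wz": 0},
  {"jaw": 1, "dx": 0.009, "dy": 0, "dz": 0, "wx": 0, "wy": 0, "wz": 0},
  {"jaw": 1, "dx": 0.014, "dy": 0, "dz": 0, "wx": 0, "wy": 0, "wz": 0},
  {"jaw": 1, "dx": 0.019, "dy": 0, "dz": 0, "wx": 0, "wy": 0, "wz": 0},
  {"jaw": 1, "dx": 0.022, "dy": 0, "dz": 0, "wx": 0, "wy": 0, "wz": 0},
  {"jaw": 1, "dx": 0.022, "dy": 0, "dz": 0, "wx": 0, "wy": 0, "wz": 0},
  {"jaw": 1, "dx": 0.022, "dy": 0, "dz": -0.01, "wx": 0, "wy": 0, "wz": 0},
  {"jaw": 1, "dx": 0.022, "dy": 0, "dz": -0.025, "wx": 0, "wy": 0, "wz": 0},
])

```text
time_s: 11.37
eef_pos: [500.9, 205.3, 70.3]
eef_rot: [0.001, 0.999, -0.04, -0.002]
contact_force: [0.4, -0.0, 0.3]
grip_width: 0.4
```

>>> servo_tool([
  {"jaw": 1, "dx": 0, "dy": 0, "dz": -0.02, "wx": 0, "wy": 0, "wz": 0},
  {"jaw": 1, "dx": 0, "dy": 0, "dz": -0.04, "wx": 0, "wy": 0, "wz": 0},
  {"jaw": 1, "dx": 0, "dy": 0, "dz": -0.06, "wx": 0, "wy": 0, "wz": 0},
  {"jaw": 1, "dx": 0, "dy": 0, "dz": -0.085, "wx": 0, "wy": 0, "wz": 0},
  {"jaw": 1, "dx": 0, "dy": 0, "dz": -0.11, "wx": 0, "wy": 0, "wz": 0},
  {"jaw": 1, "dx": 0, "dy": 0, "dz": -0.13, "wx": 0, "wy": 0, "wz": 0},
  {"jaw": 1, "dx": 0, "dy": 0, "dz": -0.14, "wx": 0, "wy": 0, "wz": 0},
  {"jaw": 1, "dx": 0, "dy": 0, "dz": -0.14, "wx": 0, "wy": 0, "wz": 0},
])

```text
time_s: 12.03
eef_pos: [503.3, 206.3, 213.9]
eef_rot: [-0.001, 0.999, -0.04, 0.002]
contact_force: [0.7, 1.0, -0.1]
grip_width: 0.2
```

```bash
python3 - <<'E'
from rig import bot
from h import *
print(bot.read_state()["eef_pos"],bot.read_state()["contact_force"])
for n in ["wrist","scene","side"]:
    c=bot.read_camera(n);cv2.imwrite(f"pics/{n}9.png",c["image"]);np.savez(f"cam_{n}9.npz",**c)
    if n=="scene": cv2.imwrite("pics/s9c.png",cv2.resize(c["image"][160:310,160:420],None,fx=3,fy=3,interpolation=cv2.INTER_CUBIC))
E
```

```text
[503.31024421 206.2797873  213.8568512 ] [ 0.6594016   1.01536778 -0.10367475]
```

View pics/wrist9.png

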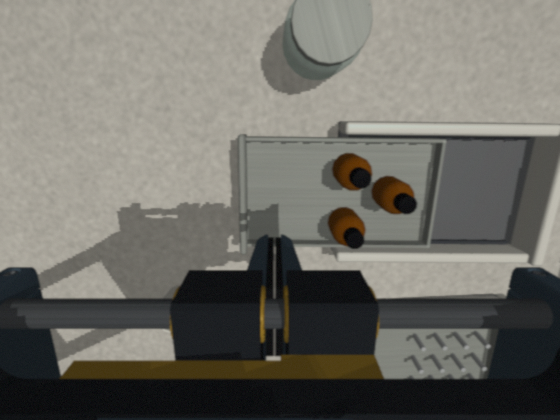

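View pics/s9c.png

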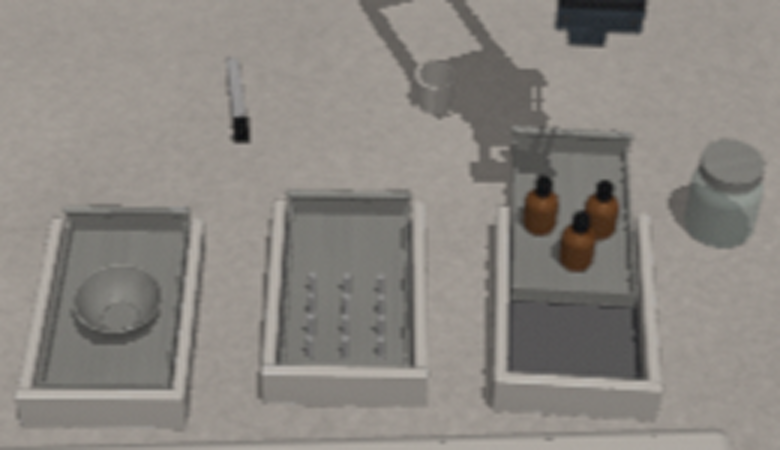

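View pics/side9.png

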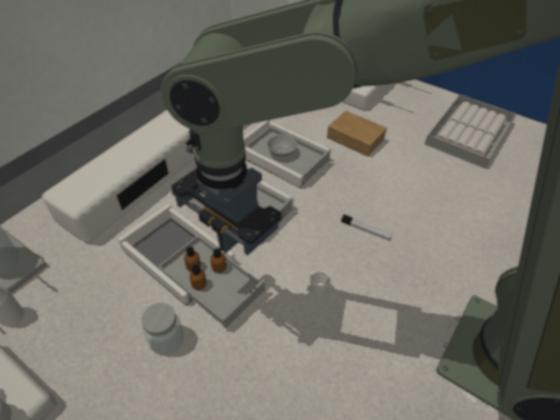

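```bash
python3 - <<'E'
from h import *
s=dict(np.load("cam_scene9.npz"));S=lambda x,y:(160+x/3,160+y/3)
for p in [(514,131),(631,137),(285,193),(410,193)]: print(np.round(onz(s,*S(*p),50)[:2]))
w=dict(np.load("cam_wrist9.npz"))
print(np.round(onz(w,243,137,50)),np.round(onz(w,341,130,50)))
E
```

```text
[477. 151.]
[487. 269.]
[561. -79.]
[563.  43.]
[481. 270.  50.] [573. 269.  50.]
```

```bash
python3 - <<'E'
from rig import bot
print(bot.hand_in())
E
```

```text
the job is handed in; nothing more can be done
None
```

I pushed the pin tray home, drew the bottle tray out to its stop by its lip, and handed the job in after about 12 s of robot time. The hand-in gives no verdict, so the outcome below rests on my own checks.

- **Pin tray:** I pushed it with shut fingertips until it would go no further. The force rose from 13 to 18 N with no motion, and the lip now looks level with the cheek fronts (x of about 562 against 564 mm).
- **Bottle tray:** I hooked the fingertips behind its lip and drew it along its own axis to a hard stop (14 N, no motion). In the scene pictures the lip moved about 97 mm. The one wrist-view measurement gave only about 92 mm, which is right at the judged limit. I trust the stop and the scene view more, because that wrist reading compared unlike edges and was rough.
- **Bottles and the rest:** In the last pictures all three bottles stand upright on their tray. The bowl tray is closed, and the bowl, cup, torch, jar and carton look unmoved; I checked these by eye, not by measurement. The arm is clear at z = 214 mm with no contact force.
- **Camera disagreement:** The side view read x about 10 mm lower than the other two views for the lips. I used the scene and wrist views and left extra clearance.

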